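# Empty the lidded roller tin into the tray and stack the closed tins

## Robot

A 6-joint arm with a two-finger parallel gripper is mounted at the origin on a cart in front of the work surface, level with it; the furniture and walls round the work are solid. World frame = base frame: x ahead of the robot, y to its left, z up, the work surface at z = 0. Lengths are in m, angles in rad, forces in N, time in s.
With the tool pointing down it reaches from about 0.325 to 0.925 m from the base axis. Payload 3.1 kg.
Tool frame: the origin (TCP) lies midway between the tips of the shut fingers; the grasp point (between the pads) lies arm.grip_point_offset behind it (arm.grip_point_offset is the distance from the TCP to the grasp point, in m); z points along the fingers, y is the direction in which the jaws open and shut (so a half turn about z gives the same grasp; the last joint's range is limited). The gripper opens to 85 mm and grips with 20 to 120 N. Pads are 22 mm wide; open, the fingers measure 114 mm over their backs; the gripper's body (76 mm by 85 mm) begins 54 mm behind the grasp point. The pads swing forward as they close: fully open they stand 13 mm farther back than shut.
Start: joints at [-1.241, 0.217, 1.613, -0, 1.311, -0.112], TCP at [0.267, -0.565, 0.209] pointing down, gripper open.
Joint ranges: [-2.75, 2.75], [-0.78, 2.1], [0.31, 2.55], [-1.13, 4.27], [0.13, 2.63], [-2.58, 2.58]. Speed limits (rad/s): [2.79, 2.79, 3.14, 3.14, 3.14, 3.14].

## Interface

Orientations are given as a unit quaternion [w, x, y, z].
In Python, from rig import arm gives the robot as it stands. Calls block until the motion is done:
- arm.movep(position, orientation): joint-space move of the TCP to a pose.
- arm.move_straight(position, ori=None, vel=0.15): straight line of the TCP; ori=None keeps the orientation; vel is the mean speed in m/s.
- arm.movej(angles): joint-space move.
- arm.open_gripper() and arm.close_gripper(): open the fingers fully, or close them until they stop; the grip force is fixed at half the most.
- arm.dwell(seconds).
- arm.inverse_kinematics(position, orientation): joint angles nearest the present ones, or None.
- arm.sense(): the state.
- arm.snapshot(name): name is "scene" or "top"; returns a dict with "image" (480x640x3 uint8, red, green, blue), "fx", "fy", "cx", "cy" (pixels), "origin" and "attitude" of the camera in the world. Camera axes: x right, y down, z forward; pixel columns grow to the right and rows downward; lengths in m; the calibration is good to about 2 mm. A picture is of the moment at which its call begins. There is no depth.
A pose or a line that the arm cannot do raises arm.PlanningError and nothing moves.
- arm.finish_job(): hands the job in, once; it reports no verdict.
The state is a dict: "t": time; "joints": joint angles; "joint_vel": joint speeds; "joint_torque": joint torques, N m; "position": TCP position; "tool_rot": TCP orientation; "ft_force": force on the tool from outside, world axes, zero at the start; "torque": the same for the moment, N m; "opening": finger opening in m.
Only numpy, scipy, OpenCV 4.12 (cv2) and the standard library are available. Lean on these libraries where they do the work, as an engineer would, in place of code of your own. Each camera call takes 0.05 s, during which the arm holds its last target. There are 200 camera calls.

## Task

Pinch the tall tin's loose lid shut between the fingers and carry it like that, level, from where it stands to right beside the open tray; only there slide the lid aside, then tip all three rollers out into the tray. Then shut its lid and stack every tin, tall and low in any order, lids fully shut, upright and squarely on one another in a single column in the middle of the plywood board, lengthwise along the board's long side. Leave the other things on the bench alone.

Things in the scene. Friction and masses are not known exactly. Their poses are not given: they have to be found in the camera images.
- roller_tin: Tall grey sheet-steel tin with a loose aluminium sliding lid, holding three rollers; 66 mm long (x, lid shut), 60 mm wide (y), rim 76 mm high; 0.33 kg empty. Origin: centre of the underside; z up; -x is its front, open when the lid is out. Shut lid and back wall: outer faces at x = -33 and +33 mm. Stands on two runners along its sides, 12 mm high, 10 mm wide.
- roller_tin_lid (a joint): Sliding lid of the roller tin: 0 m shut, 0.032 m fully open, moving to the tin's -x, its front sheet too. About 0.1 N moves it: it slides by itself if the tin leans over 10 degrees unheld. Gripping front sheet against back wall (66 mm) squeezes it shut and holds the tin; gripping the side walls (60 mm) leaves it free.
- roller_ridge (a point): Middle of the top edge of the ridge across the lid of the roller tin (30 mm along y, 4 mm thick, reaching 8 mm above the rim), for pushing the lid open or shut. It moves with the lid: in the tin's frame x = +12 mm shut, -20 mm fully open. The lid's sheet lies 2.5 mm below the rim.
- roller_tin_in (a point): Middle of the roller tin's inner floor, 15 mm above the underside. Inner width 54 mm. The floor falls 5 degrees to the back, so rollers stay in while the open tin is level and roll out at the front when it is tipped front-down by 25 degrees or more.
- roller_tin_top (a point): Middle of the roller tin at the height of its rim, 76 mm above the underside. A flat rim 10 mm wide runs along the top of both sides of every tin; the runners of the tin above rest on these rims, its floor clearing the ridge.
- tin_a: Low parts tin, empty, 0.25 kg, present or absent from start to start. Same plan and make as the roller tin (66 x 60 mm, two runners, sliding lid with ridge) but its rim is only 50 mm high and the ridge tops out at 58 mm. Origin: centre of the underside; x, y, z as for the roller tin.
- tin_a_lid (a joint): Sliding lid of that low tin, like the roller tin's: 0 m shut, up to 0.032 m pulled out to the tin's -x; may start up to 0.010 m open.
- tin_b: Low parts tin, empty, 0.25 kg, present or absent from start to start. Same plan and make as the roller tin (66 x 60 mm, two runners, sliding lid with ridge) but its rim is only 50 mm high and the ridge tops out at 58 mm. Origin: centre of the underside; x, y, z as for the roller tin.
- tin_b_lid (a joint): Sliding lid of that low tin, like the roller tin's: 0 m shut, up to 0.032 m pulled out to the tin's -x; may start up to 0.010 m open.
- tin_c: Low parts tin, empty, 0.25 kg, present or absent from start to start. Same plan and make as the roller tin (66 x 60 mm, two runners, sliding lid with ridge) but its rim is only 50 mm high and the ridge tops out at 58 mm. Origin: centre of the underside; x, y, z as for the roller tin.
- tin_c_lid (a joint): Sliding lid of that low tin, like the roller tin's: 0 m shut, up to 0.032 m pulled out to the tin's -x; may start up to 0.010 m open.
- roller_0: One of three plain steel rollers, 18 mm diameter, 44 mm long, 70 g, at the start inside the roller tin with its axis across the tin. Origin: its centre; y along its axis.
- roller_1: One of three plain steel rollers, 18 mm diameter, 44 mm long, 70 g, at the start inside the roller tin with its axis across the tin. Origin: its centre; y along its axis.
- roller_2: One of three plain steel rollers, 18 mm diameter, 44 mm long, 70 g, at the start inside the roller tin with its axis across the tin. Origin: its centre; y along its axis.
- tray: Dark steel open tray fixed to the bench, 170 mm (x) by 210 mm (y), walls 40 mm high and 4 mm thick. Origin: centre of the underside. Beside the tray means the tin's middle within 210 mm of the tray's middle.
- board: Plywood board fixed to the bench, 130 mm (x, its long side) by 90 mm (y), 12 mm thick. Origin: centre of the underside. The column stands on its middle.
- spark_plug: White spark plug lying down, 19 x 82 x 20 mm. Bystander: leave it where it lies. Origin: centre of its underside.
- marker: Marker pen lying down, 14 x 133 x 14 mm. Bystander: leave it where it lies. Origin: centre of its underside.
- tape_measure: Yellow tape measure standing on edge, 35 x 78 x 65 mm. Bystander: leave it where it lies. Origin: centre of its underside.
There are look-alikes about, which are no part of the job. Several things have the shape of the board; the one meant has the colours described above.

How it is judged:
On the way, in this order (a step that is already met when the one before it is completed fails the run):
1. the roller tin is lifted with a finger on its lid, lid shut (height (world z) of roller_tin above 0.03 m and value of joint roller_tin_lid below 0.006 m and contact force between the fingers and roller_tin_lid above 1 N and angle between roller_tin's own z axis and vertical below 0.3 rad), for 0.2 s.
2. it is brought beside the tray with the lid shut (horizontal distance between roller_tin and tray below 0.21 m and value of joint roller_tin_lid below 0.006 m), for 0.1 s.
3. the lid is slid aside there, the tin still upright (horizontal distance between roller_tin and tray below 0.21 m and value of joint roller_tin_lid above 0.024 m and angle between roller_tin's own z axis and vertical below 0.3 rad), for 0.1 s.
4. all three rollers lie in the tray (x of roller_0 in the frame of tray between -0.085 and 0.085 m and y of roller_0 in the frame of tray between -0.105 and 0.105 m and height (world z) of each of roller_0, roller_1, roller_2 below 0.05 m and x of roller_1 in the frame of tray between -0.085 and 0.085 m and y of roller_1 in the frame of tray between -0.105 and 0.105 m and x of roller_2 in the frame of tray between -0.085 and 0.085 m and y of roller_2 in the frame of tray between -0.105 and 0.105 m), for 0.3 s.
At the end, for the whole second after the job is handed in: All three rollers lie in the tray. Every tin that is present stands upright (within 0.08 rad), its middle within 12 mm of the board's middle and its length within 0.15 rad of the board's long side (either way round), so all form one column; all lids are shut to 6 mm and everything is at rest (all of step 4 and horizontal distance between each of roller_tin, tin_a, tin_b, tin_c and board below 0.012 m and angle between the x axis of each of roller_tin, tin_a, tin_b, tin_c and the x axis of board, either way round below 0.15 rad and angle between each of roller_tin, tin_a, tin_b, tin_c's own z axis and vertical below 0.08 rad and value of joint each of roller_tin_lid, tin_a_lid, tin_b_lid, tin_c_lid below 0.006 m and linear speed of each of roller_tin, tin_a, tin_b, tin_c below 0.02 m/s); the robot touches nothing.
It fails at once if the roller tin's lid comes more than 12 mm open while the tin is lifted away from the tray with a roller in it (value of joint roller_tin_lid above 0.012 m and height (world z) of roller_tin above 0.03 m and horizontal distance between roller_tin and tray above 0.23 m and distance between any of roller_0, roller_1, roller_2 and roller_tin below 0.06 m).
It fails at once if the spark_plug is pushed more than 40 mm (distance of spark_plug from where it was at the start of the episode above 0.04 m).
It fails at once if the marker is pushed more than 40 mm (distance of marker from where it was at the start of the episode above 0.04 m).
It fails at once if the tape_measure is pushed more than 40 mm (distance of tape_measure from where it was at the start of the episode above 0.04 m).
Of tin_a, tin_b, tin_c only 2 to 3 are there at a start; the rules pass over those that are not, and their reading is None.
At some moment in a run one of tin_a, tin_b, tin_c may be knocked a few centimetres aside while the robot is not near it.
It also fails if it takes over 208 s, if anything falls off the work surface, if the arm or the gripper's body presses on something with over 40 N, if the wrist force passes 120 N, or if a joint passes its speed limit or range.

## Working session

There is one attempt and no reset: what is moved stays moved. The work goes in short steps, each a Python script; the robot and the scene stay as the last script left them, time stands still between calls to the robot, and variables do not carry over. Pictures are saved under pics/ and viewed, about 12 in all and at most 16, crops included, and the job is handed in when it is done.

```bash
ls; mkdir -p pics; python3 - <<'E'
from rig import arm
import cv2
for n in("scene","top"):
    s=arm.snapshot(n); cv2.imwrite(f"pics/{n}0.png",s["image"][:,:,::-1])
    print(n,{k:v for k,v in s.items() if k!="image"})
print(arm.sense(), arm.grip_point_offset)
E
```

```text
pics
scene {'fx': 551.5994466925205, 'fy': 551.5994466925205, 'cx': 325.41412014663115, 'cy': 232.23248900457338, 'origin': array([-0.20978827, -1.15414137,  0.73655096]), 'attitude': array([-0.50577966,  0.80572559, -0.26781792,  0.1525345 ])}
top {'fx': 619.5796412715125, 'fy': 619.5796412715125, 'cx': 312.3224095504495, 'cy': 242.52268592555487, 'origin': array([ 0.23691628, -0.10364602,  1.55856024]), 'attitude': array([-0.08063739,  0.72081502, -0.68370787,  0.08041683])}
{'t': 0.1, 'joints': array([-1.24120904e+00,  2.17699098e-01,  1.61477742e+00,  2.13240707e-07,
        1.31133024e+00, -1.12204298e-01]), 'joint_vel': array([ 0.00070317, -0.00044753, -0.00228757,  0.00159989, -0.00010399,
       -0.00131064]), 'joint_torque': array([-1.70211133e-04, -3.98073649e+01, -3.04970706e+01, -7.55373389e-05,
        4.16845840e-03, -1.82452197e-05]), 'position': array([ 0.26698455, -0.56422945,  0.20778432]), 'tool_rot': array([-1.10053226e-03,  9.75700978e-01,  2.19103575e-01, -1.19988150e-04]), 'ft_force': array([-0.5542246 ,  0.12985072, -0.58500512]), 'torque': array([-0.03253182,  0.0251319 , -0.01815379]), 'opening': 0.08555384528754838} 0.0187
```

View pics/scene0.png

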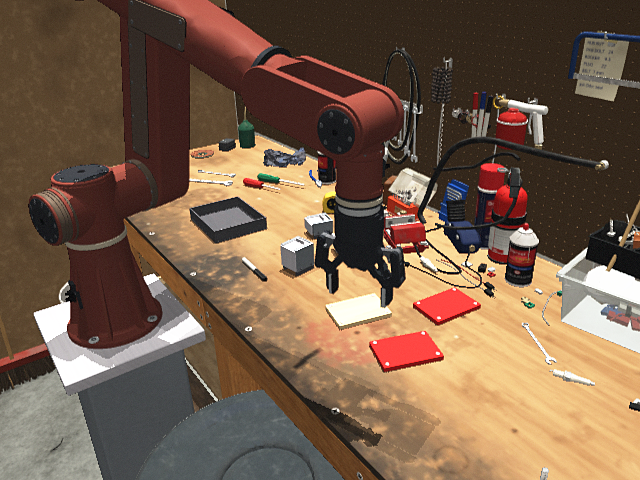

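View pics/top0.png

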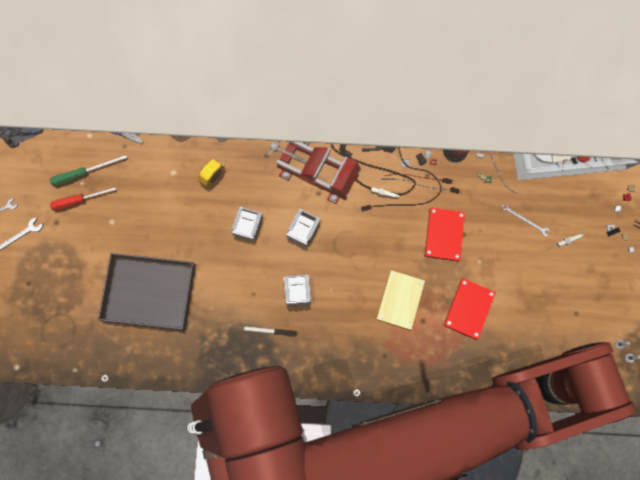

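The top view shows the tray at (148,292), three tins at (247,223), (303,227) and (297,290), and the plywood board at (401,299). The marker is at (270,331) and the tape at (210,172). In the scene view the tall tin is at (297,253). I'll zoom in on these and measure.

```bash
cat > h.py <<'E'
from rig import arm
import numpy as np, cv2
from scipy.spatial.transform import Rotation as R
def rot(s):
    q=s["attitude"]; return R.from_quat([q[1],q[2],q[3],q[0]]).as_matrix()
def ray(s,uv,z):
    uv=np.atleast_2d(uv).astype(float)
    d=np.c_[(uv[:,0]-s["cx"])/s["fx"],(uv[:,1]-s["cy"])/s["fy"],np.ones(len(uv))]@rot(s).T
    return s["origin"]+d*((z-s["origin"][2])/d[:,2])[:,None]
def proj(s,P):
    p=(np.atleast_2d(P)-s["origin"])@rot(s); return np.c_[s["fx"]*p[:,0]/p[:,2]+s["cx"],s["fy"]*p[:,1]/p[:,2]+s["cy"]]
def snap(n,save=None):
    s=arm.snapshot(n)
    if save: cv2.imwrite(f"pics/{save}.png",s["image"][:,:,::-1])
    return s
def rect(s,mask,z,box=None):
    """largest blobs -> world rectangle at height z: (cx,cy,L,W,yaw of long side)"""
    out=[]
    cs,_=cv2.findContours(mask.astype(np.uint8),cv2.RETR_EXTERNAL,cv2.CHAIN_APPROX_NONE)
    for c in cs:
        if cv2.contourArea(c)<150: continue
        p=ray(s,c[:,0,:],z)[:,:2].astype(np.float32)
        (x,y),(w,h),a=cv2.minAreaRect(p*1000)
        if w<h: w,h,a=h,w,a+90
        a=(a+90)%180-90
        out.append((round(x/1000,4),round(y/1000,4),round(w),round(h),round(np.radians(a),3),cv2.boundingRect(c)))
    return out
E
python3 - <<'E'
from h import *
t=snap("top"); s=snap("scene")
hsv=cv2.cvtColor(t["image"],cv2.COLOR_RGB2HSV).astype(int); H,S,V=hsv[...,0],hsv[...,1],hsv[...,2]
roi=np.zeros(H.shape,bool); roi[200:312,225:330]=1
print("tins z=.05",rect(t,roi&(S<60)&(V>90),.05)); print("tins z=.076",rect(t,roi&(S<60)&(V>90),.076))
roi[:]=0; roi[262:340,365:440]=1
b=roi&(V>180)&(H>18)&(H<35)&(S>50); print("board",rect(t,b,.012))
roi[:]=0; roi[240:345,85:210]=1
print("tray",rect(t,roi&(V<90)&(S<90),.04))
for n,u in dict(tape=(210,172),marker=(270,331),plug=(570,240),plug2=(385,193)).items(): print(n,ray(t,u,.01)[0].round(3))
c=t["image"][200:312,225:330]; c=cv2.resize(c,None,fx=5,fy=5,interpolation=cv2.INTER_CUBIC)
cv2.imwrite("pics/tins.png",c[:,:,::-1])
c=s["image"][200:285,270:400]; c=cv2.resize(c,None,fx=6,fy=6,interpolation=cv2.INTER_CUBIC)
cv2.imwrite("pics/tins_s.png",c[:,:,::-1])
E
```

```text
tins z=.05 [(0.467, -0.062, 72, 62, np.float64(0.148), (284, 275, 27, 31)), (0.6259, -0.0678, 81, 62, np.float64(-0.393), (286, 209, 34, 37)), (0.6282, 0.075, 75, 62, np.float64(-0.233), (232, 207, 30, 34))]
tins z=.076 [(0.4631, -0.0627, 71, 61, np.float64(0.148), (284, 275, 27, 31)), (0.6192, -0.0684, 80, 61, np.float64(-0.393), (286, 209, 34, 37)), (0.6215, 0.0719, 74, 61, np.float64(-0.233), (232, 207, 30, 34))]
board [(0.4622, -0.3222, 130, 91, np.float64(-0.252), (377, 271, 48, 58))]
tray [(0.4468, 0.3111, 203, 163, np.float64(1.514), (99, 254, 93, 66))]
tape [0.772 0.185 0.01 ]
marker [ 0.366 -0.     0.01 ]
plug [ 0.639 -0.756  0.01 ]
plug2 [ 0.74  -0.277  0.01 ]
```

View pics/tins.png

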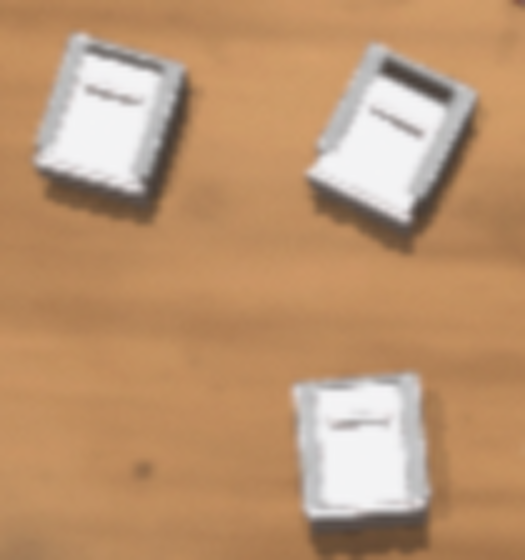

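View pics/tins_s.png

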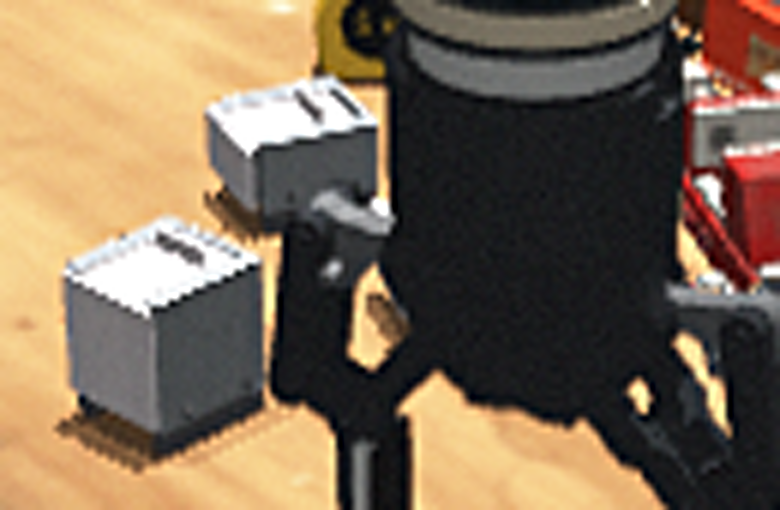

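The crops show the tall tin (bottom, lid shut), the left low tin (lid a few mm open) and the right low tin (about 10 mm open). All three have their fronts towards the robot. Next I cross-check with the rim corners, then make the first pick.

```bash
cat >> h.py <<'E'
OFF=arm.grip_point_offset
def down(psi,tilt=0.0,axis=None):
    "tool-down rotation matrix, jaws along yaw psi; tilt about a world axis"
    c,s=np.cos(psi),np.sin(psi)
    M=np.array([[-s,c,0],[c,s,0],[0,0,-1.]])
    if tilt: M=R.from_rotvec(tilt*np.asarray(axis)).as_matrix()@M
    return M
def quat(M):
    q=R.from_matrix(M).as_quat(); return np.array([q[3],q[0],q[1],q[2]])
def best(pos,psi,**k):
    "the half turn of the jaws that leaves the last joint nearer its middle"
    o=[]
    for p in (psi,psi+np.pi):
        q=quat(down(p,**k)); j=arm.inverse_kinematics(pos,q)
        if j is not None: o.append((abs(j[5]),q,j,p))
    return min(o,key=lambda a:a[0]) if o else None
def force(): return np.round(arm.sense()["ft_force"],1)
def go(x,y,z,psi):
    arm.movep([x,y,z],best([x,y,z],psi)[1])
def line(x,y,z,vel=.15): arm.move_straight([x,y,z],vel=vel)
E
python3 - <<'E'
from h import *
import types
t=snap("top")
C=lambda a:np.array(a)/5.+[225-.4,200-.4]
for n,z,bk,rd in (("tall",.076,[(295,385),(415,375)],[(330,423),(390,421)]),("L",.05,[(78,35),(188,65)],[(85,90),(142,102)]),("R",.05,[(375,42),(478,92)],[(372,110),(422,135)])):
    b=ray(t,C(bk),z)[:,:2]; e=b[0]-b[1]; yaw=np.arctan2(-e[0],e[1]); u=np.array([np.cos(yaw),np.sin(yaw)])
    c=b.mean(0)-.033*u; r=ray(t,C(rd),z+.004)[:,:2].mean(0)
    print(n,"W",np.linalg.norm(e).round(4),"yaw",yaw.round(3),"c",c.round(4),"ridge x",((r-c)@u).round(4))
for a in ((.466,-.062,.03,.148),(.45,.135,.03,.29),(.45,.135,.03,.29+1.57),(.447,.311,.11,.607+1.57),(.462,-.322,.03,-.252),(.633,-.07,.01,-.4),(.633,.074,.01,-.23)):
    b=best(a[:3],a[3]); print(a, None if b is None else b[2].round(2))
for th in (20,40,55):
  for yaw in (.607,.3,0.9):
    y=[-np.sin(yaw),np.cos(yaw),0]; M=down(yaw+np.pi/2,-np.radians(th),y)
    g=np.array([.447,.311,.12]); b=best(g+M[:,2]*OFF,yaw+np.pi/2,tilt=-np.radians(th),axis=y); print(th,yaw,None if b is None else b[2].round(2))
E
```

```text
tall W 0.0584 yaw 0.138 c [ 0.4641 -0.0624] ridge x 0.0116
L W 0.0581 yaw -0.221 c [0.6322 0.0722] ridge x 0.0063
R W 0.0583 yaw -0.413 c [ 0.6332 -0.0705] ridge x -0.0005
(0.466, -0.062, 0.03, 0.148) [-0.28  0.13  2.09 -0.    0.92 -0.43]
(0.45, 0.135, 0.03, 0.29) [ 0.14  0.13  2.09 -0.    0.92 -0.15]
(0.45, 0.135, 0.03, 1.86) [ 0.14  0.13  2.09 -0.    0.92  1.42]
(0.447, 0.311, 0.11, 2.177) [ 0.48  0.16  1.88 -0.    1.1   1.44]
(0.462, -0.322, 0.03, -0.252) [-0.73  0.31  1.88 -0.    0.96 -0.48]
(0.633, -0.07, 0.01, -0.4) [-0.22  0.47  1.7  -0.    0.98  0.18]
(0.633, 0.074, 0.01, -0.23) [ 0.01  0.47  1.7  -0.    0.98  0.24]
20 0.607 [ 0.45 -0.03  2.14  0.09  0.69  1.36]
20 0.3 [ 0.52 -0.02  2.13 -0.12  0.69 -1.27]
20 0.9 [ 0.38 -0.02  2.13  0.25  0.74  0.89]
40 0.607 [ 0.4  -0.15  2.37  0.52  0.26  0.91]
40 0.3 [ 0.58 -0.11  2.34 -0.66  0.29 -0.71]
40 0.9 [ 0.25 -0.11  2.34  0.93  0.51  0.19]
55 0.607 [ 0.37 -0.12  2.51  2.34  0.27 -0.93]
55 0.3 [ 0.63 -0.06  2.46  4.11  0.33  0.82]
55 0.9 [ 0.15 -0.07  2.46  1.66  0.6  -0.6 ]
```

```bash
python3 - <<'E'
from h import *
go(.465,-.062,.15,.14); line(.465,-.062,.03,.1)
print("at",force()); arm.close_gripper(); s=arm.sense(); print("open",s["opening"],force())
p=s["position"]; line(p[0],p[1],p[2]+.09,.08); print(force(),arm.sense()["opening"],arm.sense()["t"])
snap("scene","lift")
t=snap("top"); cv2.imwrite("pics/lift2.png",cv2.resize(t["image"][200:360,200:420],None,fx=3,fy=3)[:,:,::-1])
for yaw in np.arange(-2.4,3.2,.4):
  r=[]
  for th in (0,15,30,45,60):
    y=np.array([-np.sin(yaw),np.cos(yaw),0]); b=None
    M=down(yaw+np.pi/2,-np.radians(th),y); g=np.array([.447,.311,.12])
    b=best(g+M[:,2]*OFF,yaw+np.pi/2,tilt=-np.radians(th),axis=y); r.append(None if b is None else b[2].round(1).tolist())
  print(yaw.round(1),r)
E
```

```text
at [ 0.7 -0.2  0.4]
open 0.06349753704200534 [-1.   0.   5.9]
[-0.3  0.1 -6.4] 0.06304556114813685 5.2
-2.4 [[0.5, 0.2, 1.9, -0.0, 1.1, 1.3], [0.5, 0.3, 1.7, -0.1, 1.4, 1.4], [0.5, 0.5, 1.5, -0.1, 1.6, 1.4], [0.6, 0.7, 1.4, -0.1, 1.9, 1.4], [0.6, 0.9, 1.2, -0.2, 2.1, 1.4]]
-2.0 [[0.5, 0.2, 1.9, -0.0, 1.1, 0.9], [0.6, 0.3, 1.7, -0.1, 1.3, 1.0], [0.6, 0.5, 1.6, -0.3, 1.6, 1.1], [0.7, 0.7, 1.4, -0.3, 1.8, 1.1], [0.7, 0.8, 1.3, -0.4, 2.0, 1.1]]
-1.6 [[0.5, 0.2, 1.9, -0.0, 1.1, 0.5], [0.6, 0.3, 1.8, -0.2, 1.3, 0.7], [0.7, 0.4, 1.7, -0.4, 1.4, 0.8], [0.8, 0.6, 1.5, -0.5, 1.6, 0.9], [0.8, 0.7, 1.4, -0.6, 1.8, 1.0]]
-1.2 [[0.5, 0.2, 1.9, -0.0, 1.1, 0.1], [0.6, 0.2, 1.8, -0.3, 1.2, 0.4], [0.7, 0.3, 1.8, -0.5, 1.3, 0.6], [0.8, 0.5, 1.7, -0.7, 1.4, 0.7], [0.9, 0.6, 1.6, -0.8, 1.6, 0.8]]
-0.8 [[0.5, 0.2, 1.9, -0.0, 1.1, -0.3], [0.6, 0.2, 1.9, -0.3, 1.0, 0.0], [0.8, 0.2, 1.9, -0.6, 1.1, 0.3], [0.9, 0.3, 1.9, -0.9, 1.2, 0.6], [1.0, 0.5, 1.9, -1.1, 1.3, 0.8]]
-0.4 [[0.5, 0.2, 1.9, -0.0, 1.1, -0.7], [0.6, 0.1, 2.0, -0.3, 0.9, -0.4], [0.7, 0.1, 2.1, -0.6, 0.9, -0.0], [0.9, 0.2, 2.1, -1.0, 0.9, 0.4], 
[... 597 characters left out ...]
 1.5, 1.0, -0.8]]
1.6 [[0.5, 0.2, 1.9, -0.0, 1.1, 0.4], [0.3, 0.1, 2.0, 0.3, 1.0, 0.2], [0.2, 0.1, 2.1, 0.6, 1.0, -0.2], [0.1, 0.2, 2.1, 0.9, 1.1, -0.5], [-0.1, 0.3, 2.1, 1.1, 1.2, -0.8]]
2.0 [[0.5, 0.2, 1.9, -0.0, 1.1, 0.0], [0.3, 0.2, 1.9, 0.3, 1.1, -0.2], [0.2, 0.2, 1.9, 0.5, 1.2, -0.5], [0.1, 0.3, 1.9, 0.8, 1.3, -0.7], [-0.0, 0.4, 1.9, 0.9, 1.5, -0.9]]
2.4 [[0.5, 0.2, 1.9, -0.0, 1.1, -0.4], [0.3, 0.2, 1.8, 0.2, 1.2, -0.6], [0.2, 0.3, 1.8, 0.4, 1.4, -0.8], [0.2, 0.5, 1.7, 0.6, 1.5, -0.9], [0.1, 0.6, 1.6, 0.7, 1.7, -0.9]]
2.8 [[0.5, 0.2, 1.9, -0.0, 1.1, -0.8], [0.4, 0.3, 1.8, 0.2, 1.3, -0.9], [0.3, 0.4, 1.7, 0.3, 1.5, -1.0], [0.2, 0.6, 1.5, 0.4, 1.7, -1.1], [0.2, 0.7, 1.4, 0.5, 1.9, -1.1]]
```

View pics/lift.png

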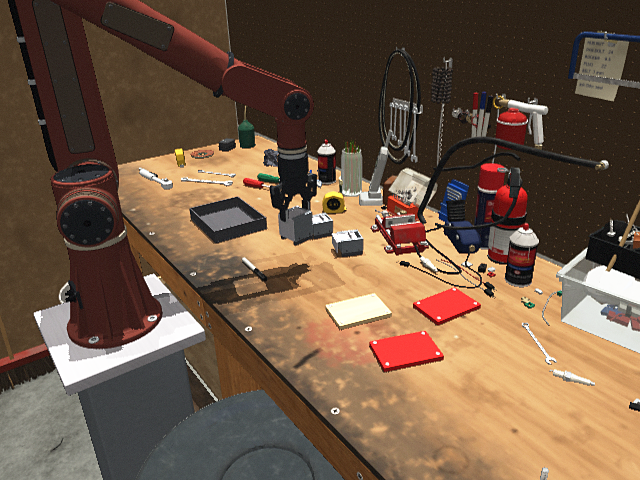

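The tin is lifted and held level, and the opening agrees with 66 mm. There is no third low tin. I'll carry it so its front faces the tray, set it down, slide the lid open and look.

```bash
cat > push.py <<'E'
from h import *
def push(c,yaw,x0,x1,z,vel=.05):
    "shut fingers, jaws along tin y, run the tips from tin x0 to x1 at height z"
    u=np.array([np.cos(yaw),np.sin(yaw)]); a=c+x0*u; b=c+x1*u
    go(*a,z+.07,yaw+np.pi/2); arm.close_gripper(); line(*a,z,.1)
    line(*b,z,vel); print("push force",force()); line(*b,z+.07,.15)
E
python3 - <<'E'
from push import *
yaw=-1.2; c=np.array([.447,.118])
p=arm.sense()["position"]; print(p.round(4))
go(*c,.12,yaw); line(*c,.032,.08); print(force(),arm.sense()["position"].round(4),arm.sense()["opening"])
arm.open_gripper(); line(*c,.16)
push(c,yaw,.033,-.0075,.0795)
go(.45,-.1,.25,.3)
t=snap("top"); cv2.imwrite("pics/placed.png",cv2.resize(t["image"][200:345,90:310],None,fx=3.6,fy=3.6,interpolation=cv2.INTER_CUBIC)[:,:,::-1]); print(arm.sense()["t"])
E
```

```text
[ 0.4657 -0.0621  0.1209]
[-0.5 -0.8 -6. ] [0.4479 0.1181 0.0325] 0.06311960794606843
push force [0.7 1.1 0.5]
15.1083
```

View pics/placed.png

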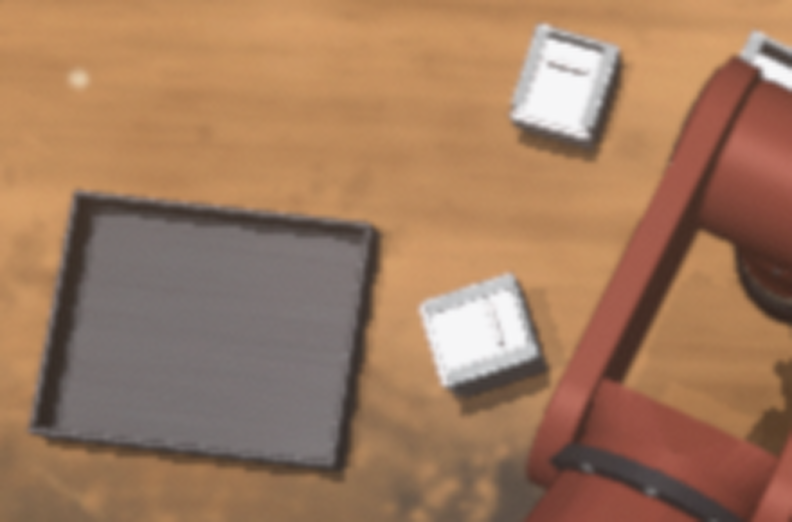

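The lid still looks shut: the ridge is near the back, at crop (497,322). I'll measure whether the tin moved instead.

```bash
python3 - <<'E'
from h import *
t=snap("top")
C=lambda a:np.array(a)/3.6+[90-.4,200-.4]
b=ray(t,C([(512,277),(545,362)]),.076)[:,:2]; f=ray(t,C([(422,307),(447,388)]),.076)[:,:2]; r=ray(t,C([(490,295),(502,345)]),.082)[:,:2].mean(0)
e=b[0]-b[1]; print("back",b.round(4),"front",f.round(4)); yaw=np.arctan2(-e[0],e[1]); u=np.array([np.cos(yaw),np.sin(yaw)]); c=b.mean(0)-.033*u
print("yaw",yaw,"c",c,"ridge",(r-c)@u,"len",np.linalg.norm(b.mean(0)-f.mean(0)))
s=arm.sense(); print(s["opening"],s["position"])
E
```

```text
back [[0.4862 0.0963]
 [0.43   0.0697]] front [[0.4627 0.155 ]
 [0.4093 0.1334]]
yaw -1.1275940488456708 c [0.44398059 0.11282708] ridge 0.013132060776634457 len 0.06506427709771004
1.1969871609889602e-05 [ 0.44938466 -0.09853514  0.24849345]
```

```bash
cat >> h.py <<'E'
def tins(t,roi,z):
    hsv=cv2.cvtColor(t["image"],cv2.COLOR_RGB2HSV).astype(int)
    m=np.zeros(hsv.shape[:2],bool); x,y,w,h=roi; m[y:y+h,x:x+w]=1
    return rect(t,m&(hsv[...,1]<60)&(hsv[...,2]>90),z)
E
python3 - <<'E'
from h import *
t=snap("top"); print(tins(t,(195,265,58,55),.076))
c=np.array([.4475,.118]); yaw=-1.2; u=np.array([np.cos(yaw),np.sin(yaw)])
a=c-.012*u
go(*a,.12,yaw); line(*a,.088,.1); f0=arm.sense()["ft_force"][2]
for z in np.arange(.086,.070,-.001):
    line(*a,z,.03); d=arm.sense()["ft_force"][2]-f0; print(round(z,4),arm.sense()["position"][2].round(4),d.round(1))
    if d>3: break
line(*a,.12)
E
```

```text
[(0.4489, 0.1154, 69, 62, np.float64(-1.192), (207, 276, 33, 32))]
0.086 0.0865 0.3
0.085 0.0851 0.2
0.084 0.0839 -0.8
0.083 0.0829 -0.8
0.082 0.0819 -0.1
0.081 0.0809 -0.7
0.08 0.0799 0.2
0.079 0.0789 -0.9
0.078 0.0779 0.1
0.077 0.0769 -0.2
0.076 0.0759 -0.7
0.075 0.0749 0.8
0.074 0.0739 -1.0
0.073 0.0729 -0.7
0.072 0.0719 0.1
0.071 0.0709 -1.4
```

```bash
python3 - <<'E'
from h import *
c=np.array([.4475,.118]); yaw=-1.2; u=np.array([np.cos(yaw),np.sin(yaw)])
a=c-.012*u
line(*a,.073,.1); f0=arm.sense()["ft_force"][2]; print(arm.sense()["opening"])
for z in np.arange(.071,.056,-.001):
    line(*a,z,.03); d=arm.sense()["ft_force"][2]-f0; print(round(z,4),arm.sense()["position"][2].round(4),d.round(1))
    if d>3: break
t=snap("top"); s=snap("scene")
v=np.vstack([cv2.resize(t["image"][255:330,190:270],None,fx=5,fy=5),cv2.resize(s["image"][195:245,230:310],None,fx=5,fy=5)])
cv2.imwrite("pics/probe.png",v[:590,:,::-1])
E
```

```text
-5.224910353683204e-05
0.071 0.0716 -0.1
0.07 0.0702 -0.6
0.069 0.0689 -0.1
0.068 0.0679 0.2
0.067 0.0669 -0.8
0.066 0.0659 -0.0
0.065 0.0649 -0.3
0.064 0.0639 -0.3
0.063 0.0629 -0.1
0.062 0.0619 -0.1
0.061 0.0609 0.3
0.06 0.0599 -0.0
0.059 0.0589 0.2
0.058 0.0579 -0.2
0.057 0.0569 0.2
```

View pics/probe.png

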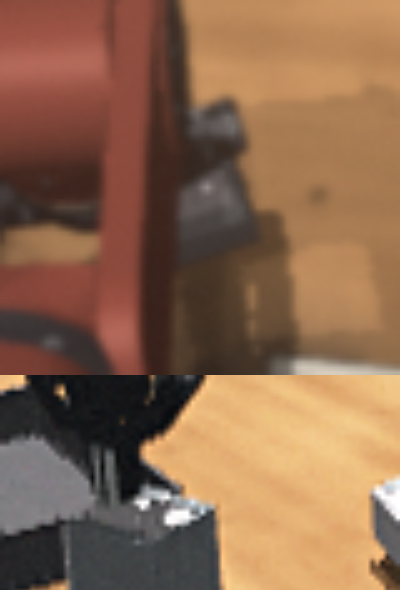

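```bash
python3 - <<'E'
from h import *
s=snap("scene"); p=arm.sense()["position"]
c=np.array([.4475,.117]); u=np.array([np.cos(-1.2),np.sin(-1.2)]); v=np.array([-u[1],u[0]])
im=cv2.resize(s["image"][185:255,215:315],None,fx=8,fy=8,interpolation=cv2.INTER_CUBIC)[:,:,::-1].copy()
P=lambda a:tuple(int(k) for k in ((proj(s,a)[0]-[215,185]+.5)*8))
for k,col in ((0,(0,0,255)),(.01,(0,255,0)),(.02,(255,0,0))): cv2.circle(im,P(p+[0,0,k]),3,col,-1)
for x,y in ((-33,-30),(-33,30),(33,30),(33,-30)): cv2.circle(im,P([*(c+x/1e3*u+y/1e3*v),.076]),3,(255,255,0),-1)
for y in (-15,15): cv2.circle(im,P([*(c+.012*u+y/1e3*v),.084]),3,(0,255,255),-1)
cv2.imwrite("pics/ov.png",im); print(p.round(4))
E
```

```text
[0.4432 0.1292 0.057 ]
```

View pics/ov.png

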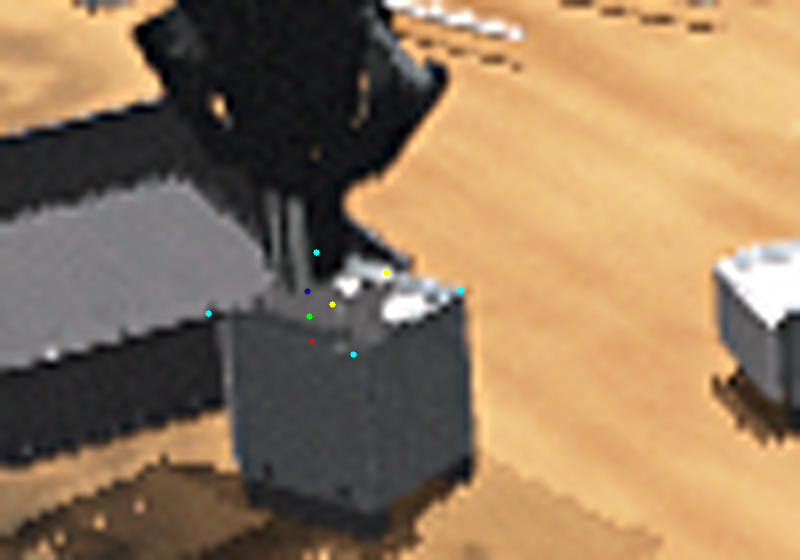

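Here the shut fingers' tips end roughly 20 mm above the nominal TCP, so the earlier push went over the ridge. I'll continue the probe to find contact.

```bash
python3 - <<'E'
from h import *
p=arm.sense()["position"]; f0=arm.sense()["ft_force"][2]
for z in np.arange(.056,.038,-.001):
    line(p[0],p[1],z,.03); d=arm.sense()["ft_force"][2]-f0
    if d>2: break
print(round(z,4),arm.sense()["position"].round(4),d.round(1))
line(p[0],p[1],.09); print(arm.sense()["t"])
E
```

```text
0.05 [0.4436 0.1291 0.0512] 8.1
28.575
```

```bash
python3 - <<'E'
from push import *
c=np.array([.4485,.1165]); yaw=-1.195
push(c,yaw,.033,-.0085,.0565)
u=np.array([np.cos(yaw),np.sin(yaw)])
go(.45,-.1,.25,.3)
t=snap("top"); print(tins(t,(195,265,58,55),.076))
cv2.imwrite("pics/open.png",cv2.resize(t["image"][255:330,180:270],None,fx=5,fy=5,interpolation=cv2.INTER_CUBIC)[:,:,::-1]); print(arm.sense()["t"])
E
```

```text
push force [-0.4  0.3  0.9]
[(0.4426, 0.1302, 101, 63, np.float64(-1.174), (195, 276, 45, 37))]
33.775
```

View pics/open.png

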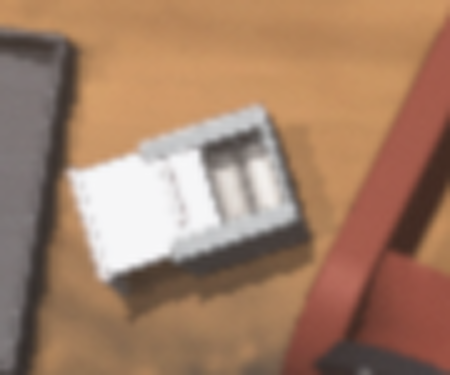

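The lid is fully open, about 32 mm, and the rollers can be seen inside. Next: grip the side walls, lift over the tray and tip.

```bash
cat > tilt.py <<'E'
from h import *
D=.03
def tp(g,yaw,deg):
    "TCP pose holding pivot g (D behind TCP), tin front-down by deg, side grip"
    y=np.array([-np.sin(yaw),np.cos(yaw),0]); th=-np.radians(deg)
    M=down(yaw+np.pi/2,th,y); return g+M[:,2]*D, quat(M)
E
python3 - <<'E'
from tilt import *
c=np.array([.4494,.1145]); yaw=-1.18; T=np.array([.445,.309])
hi=np.array([*T,.165]); lo=np.array([*T,.118])
seq=[tp(hi,yaw,0)]+[tp(hi+(lo-hi)*min(1,d/24),yaw,d) for d in range(6,49,6)]
assert all(arm.inverse_kinematics(*s) is not None for s in seq)
psi=yaw+np.pi/2
q=quat(down(psi)); 
arm.movep([*c,.12],q); arm.open_gripper(); line(*c,.018,.1); print(force()); arm.close_gripper(); print(arm.sense()["opening"],force())
line(*c,.13,.1); print("lift",force(),arm.sense()["opening"])
arm.move_straight(seq[0][0],seq[0][1],.1)
for s in seq[1:]: arm.movep(*s)
arm.dwell(1.0); print("tipped",force())
t=snap("top"); s=snap("scene")
cv2.imwrite("pics/tip.png",np.vstack([cv2.resize(t["image"][235:345,80:220],None,fx=3,fy=3),cv2.resize(s["image"][150:250,170:310],None,fx=2.6*420/364,fy=2.6)])[:590,:,::-1]); print(arm.sense()["t"])
E
```

```text
[ 0.2  1.  -0.3]
0.05946557695553365 [ 1.4 -0.5  4.2]
lift [-0.7 -0.5 -6.3] 0.05923717343574655
tipped [-0.2 -0.  -3.5]
43.5333
```

View pics/tip.png

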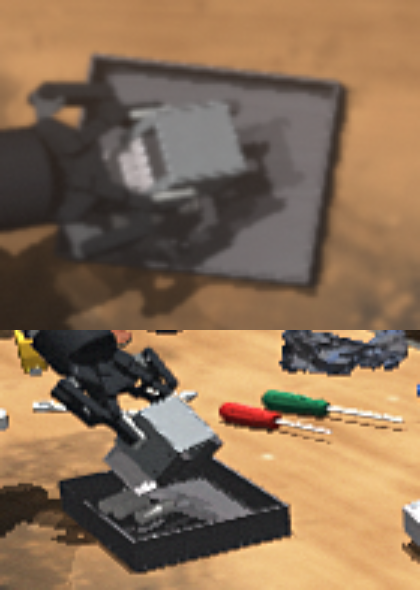

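The rollers seem to have left: the weight reading fell from 6.3 N to 3.5 N. I'll level the tin, set it back down, check the tray and push the lid shut.

```bash
python3 - <<'E'
from tilt import *
from push import push
c=np.array([.4494,.1145]); yaw=-1.18; T=np.array([.445,.309])
hi=np.array([*T,.165]); lo=np.array([*T,.118])
for d in (36,24,12,0): arm.movep(*tp(lo+(hi-lo)*(1-d/48),yaw,d))
arm.move_straight([*c,.13],vel=.15); line(*c,.0195,.08); print(force()); arm.open_gripper(); line(*c,.12)
push(c,yaw,-.043,0.001,.0565)
go(.45,-.12,.25,.3)
t=snap("top"); print(tins(t,(193,262,60,58),.076),arm.sense()["t"])
cv2.imwrite("pics/aft.png",cv2.resize(t["image"][200:350,90:335],None,fx=3.2,fy=3.2,interpolation=cv2.INTER_CUBIC)[:,:,::-1])
E
```

```text
[ 1.   0.6 -4.4]
push force [-0.3  2.   0.7]
[(0.4466, 0.1181, 75, 63, np.float64(-1.175), (204, 277, 36, 33))] 53.5417
```

View pics/aft.png

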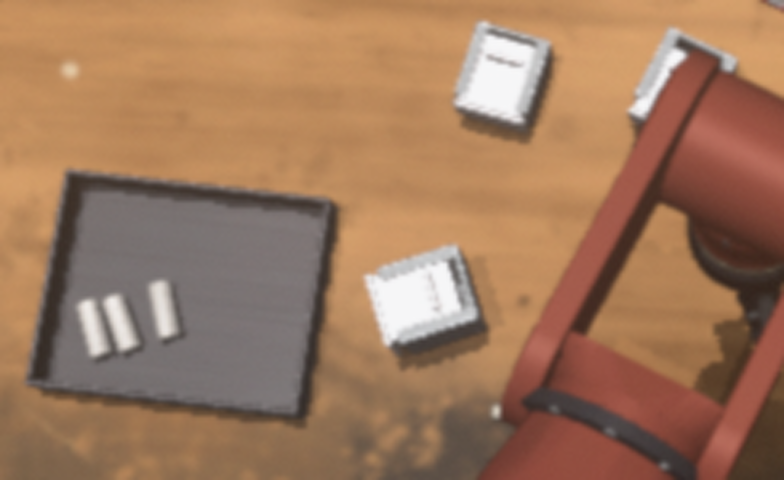

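All three rollers lie in the tray, at crop (92,328), (122,323) and (163,310). The lid is about 7 mm open, which the front-back grip will squeeze shut. The tall tin goes to the board now, and then I push the low tins' lids shut.

```bash
python3 - <<'E'
from push import *
B=np.array([.4622,-.3222]); by=-.252
c=np.array([.4473,.1167]); psi=-1.175
go(*c,.13,psi); arm.open_gripper(); line(*c,.03,.08); print(force()); arm.close_gripper(); print(arm.sense()["opening"],force())
p=arm.sense()["position"]; line(*c,.15,.15); print(force())
go(*B,.16,by); line(*B,.06,.12); line(*B,.0435,.04); print(force(),arm.sense()["position"].round(4)); arm.open_gripper(); line(*B,.16)
arm.movej(arm.inverse_kinematics([.33,-.40,.3],best([.33,-.40,.3],by)[1]))
t=snap("top"); print("low",tins(t,(215,195,125,62),.05)); print(arm.sense()["t"])
cv2.imwrite("pics/b1.png",cv2.resize(t["image"][195:350,220:450],None,fx=3.4,fy=3.4,interpolation=cv2.INTER_CUBIC)[:,:,::-1])
E
```

```text
[ 0.3 -0.8  0.6]
0.06328097160462466 [-2.6  1.1  5.3]
[ 0.5 -0.3 -4.2]
[ 0.2  0.5 -2.3] [ 0.4621 -0.3221  0.0434]
low [(0.6259, -0.0678, 81, 62, np.float64(-0.393), (286, 209, 34, 37)), (0.6284, 0.075, 75, 62, np.float64(-0.233), (232, 207, 30, 34))]
64.0833
```

View pics/b1.png

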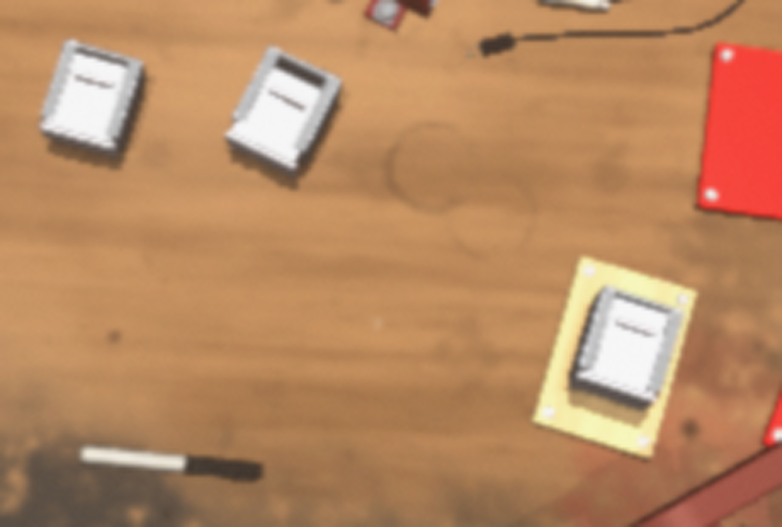

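The tall tin stands near the middle of the board with its lid shut, and the low tins haven't moved. Next, push the right tin's lid shut and re-measure.

```bash
python3 - <<'E'
from push import *
c=np.array([.6335,-.0707]); yaw=-.40
t=snap("top"); print("tall",tins(t,(378,270,50,60),.088))
push(c,yaw,-.036,.006,.0310)
go(.45,-.2,.25,.0)
t=snap("top"); print("low",tins(t,(215,195,125,62),.05)); print(arm.sense()["t"])
print(arm.inverse_kinematics([.63,-.07,-.004],best([.63,-.07,.02],-.4)[1]))
cv2.imwrite("pics/p1.png",cv2.resize(t["image"][195:260,220:330],None,fx=5,fy=5,interpolation=cv2.INTER_CUBIC)[:,:,::-1])
E
```

```text
tall [(0.4632, -0.3217, 87, 63, np.float64(-0.272), (388, 279, 35, 36))]
push force [-1.4  0.4  0.8]
low [(0.6269, -0.0676, 79, 63, np.float64(-0.4), (287, 209, 33, 36)), (0.6283, 0.0746, 75, 63, np.float64(-0.233), (232, 207, 30, 34))]
70.2167
[-2.21314442e-01  4.84303818e-01  1.70605440e+00 -4.44089210e-16
  9.51234437e-01  1.78685558e-01]
```

View pics/p1.png

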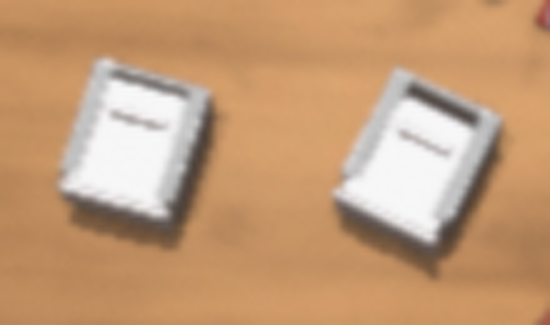

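The right lid is still about 8 mm open, so the extent is about 74 mm, which fits within the 85 mm jaws. I'll pick it with the squeeze grip.

```bash
cat > pick.py <<'E'
from h import *
B=np.array([.4622,-.3222]); by=-.252
def pickplace(c,psi,base,zp=-.004):
    go(*c,.13,psi); arm.open_gripper(); line(*c,.05,.15)
    for z in np.arange(.04,zp-.001,-.01):
        line(*c,max(z,zp),.06); d=arm.sense()["ft_force"]
        if abs(d[2])>6: print("contact",z,d); return False
    line(*c,zp,.05); arm.close_gripper(); print("open",arm.sense()["opening"],force())
    line(*c,.16+base,.2); print("held",force(),arm.sense()["opening"])
    go(*B,base+.09,by); line(*B,base+zp+.015,.1)
    line(*B,base+zp+.0015,.03); print("down",force(),arm.sense()["position"].round(4))
    arm.open_gripper(); line(*B,base+.12); return True
E
python3 - <<'E'
from pick import *
print(pickplace(np.array([.6292,-.0686]),-.40,.088))
go(.36,-.1,.3,0)
t=snap("top"); s=snap("scene"); print("low",tins(t,(215,195,125,62),.05),arm.sense()["t"])
cv2.imwrite("pics/b2.png",np.vstack([cv2.resize(t["image"][255:335,365:445],None,fx=4,fy=4),cv2.resize(s["image"][250:320,320:400],None,fx=4,fy=4)])[:,:,::-1])
E
```

```text
open 0.06404618584369133 [ 1.6 -0.7  5. ]
held [-0.5  1.  -2.9] 0.06365793644901259
down [-0.9  0.6 -1.5] [ 0.4621 -0.3221  0.0856]
True
low [(0.6284, 0.075, 75, 62, np.float64(-0.233), (232, 207, 30, 34))] 81.425
```

View pics/b2.png

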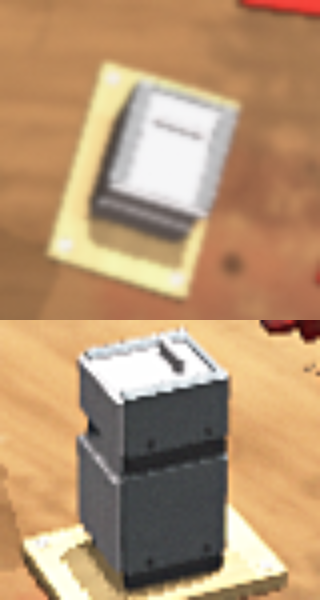

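The first low tin sits squarely on the tall one. Now the second.

```bash
python3 - <<'E'
from pick import *
t=snap("top"); print(tins(t,(215,195,125,62),.05))
print(pickplace(np.array([.6303,.0742]),-.23,.138))
go(.36,-.05,.35,0)
t=snap("top"); s=snap("scene"); print(arm.sense()["t"], "top tin",tins(t,(370,260,60,70),.188))
cv2.imwrite("pics/b3.png",np.vstack([cv2.resize(t["image"][250:335,365:450],None,fx=4,fy=4),cv2.resize(s["image"][235:320,315:400],None,fx=3,fy=3.0).copy() if 0 else cv2.resize(s["image"][240:305,315:400],None,fx=4,fy=4)])[:600,:,::-1])
E
```

```text
[(0.6284, 0.075, 75, 62, np.float64(-0.233), (232, 207, 30, 34))]
open 0.06432733895095388 [ 2.1 -0.8  4.3]
held [ 0.1  0.4 -3. ] 0.06391337837382338
down [-0.5  0.3 -1.4] [ 0.4621 -0.3221  0.1354]
True
93.2833 top tin [(0.4518, -0.3141, 93, 68, np.float64(-0.272), (388, 271, 40, 44))]
```

View pics/b3.png

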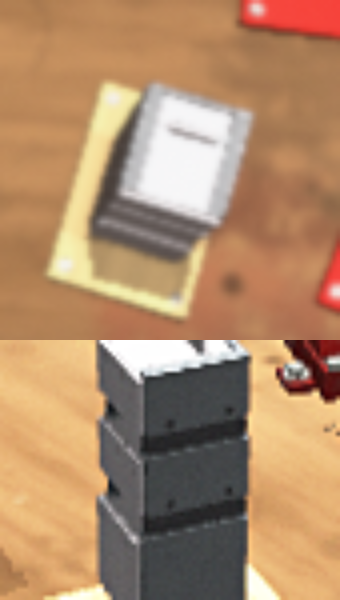

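```bash
python3 - <<'E'
from h import *
t=snap("top"); C=lambda a:np.array(a)/4.+[365-.4,250-.4]
b=ray(t,C([(150,82),(253,112)]),.188)[:,:2]; e=b[0]-b[1]; yaw=np.arctan2(-e[0],e[1]); u=np.array([np.cos(yaw),np.sin(yaw)]); c=b.mean(0)-.033*u
r=ray(t,C([(168,124),(217,142)]),.194)[:,:2].mean(0); print("W",np.linalg.norm(e),"yaw",yaw,"c",c,"ridge",(r-c)@u)
im=t["image"][245:340,90:200]; g=cv2.cvtColor(im,cv2.COLOR_RGB2GRAY); n,_,st,ce=cv2.connectedComponentsWithStats((g>150).astype(np.uint8))
T=np.array([.4468,.3111]); print([(k[4],(ray(t,m+[90,245],.013)[0][:2]-T).round(3)) for k,m in zip(st[1:],ce[1:]) if k[4]>15])
arm.finish_job()
E
```

```text
W 0.05975041619042319 yaw -0.23702640690619567 c [ 0.46329068 -0.32109475] ridge 0.010499623128389418
[(np.int32(413), array([0.081, 0.133])), (np.int32(104), array([ 0.103, -0.017])), (np.int32(26), array([ 0.097, -0.072])), (np.int32(97), array([ 0.028, -0.121])), (np.int32(70), array([0.012, 0.13 ])), (np.int32(104), array([-0.012,  0.019])), (np.int32(19), array([-0.013,  0.135])), (np.int32(103), array([-0.024,  0.051])), (np.int32(104), array([-0.029,  0.072])), (np.int32(18), array([-0.031,  0.127]))]
the job is handed in; nothing more can be done
```

I handed the job in at about 93 s of the 208 s limit; no verdict is reported. I carried the tall tin level with its lid pinched shut, set it down beside the tray and slid the lid open there. I then tipped the rollers out and stacked all three tins on the board: tall at the bottom, then the two low ones. Only two low tins were present.

**Last checks:**
- **Rollers:** three roller-sized blobs lie inside the tray, at about (-12, 19), (-24, 51) and (-29, 72) mm from its middle. The colour mask also picked up patches outside the tray, which I took to be bench surface.
- **Column:** the top tin measured about 2 mm from the board's middle and 0.015 rad from its long side. I checked only the top tin this precisely; the pictures show the other two squarely below it.
- **Lids:** the top tin's ridge reads +10.5 mm against +12 mm when fully shut, so it is within about 2 mm. I judged the other two shut from the squeeze grip and the pictures.
- **Bystanders:** I kept clear of the spark plug, marker and tape measure, but did not re-measure their positions at the end.

**What went wrong:**
- **First lid push:** it passed over the ridge because the shut fingertips sit about 22 mm above the nominal tool point. I probed for the real height and repeated the push.
- **Lids left open:** pushing left the tall lid about 7 mm open and the right low lid about 8 mm open. The front-to-back squeeze grip closed both.
- **Outline measurements:** the outline-based measurements of stacked tins came out too long (87 to 93 mm) because they include the front wall. I used the rim corners for the final check instead.

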